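# Set the holder under the punch and hold up the clip tray

## Task

Set up the next pressing: slide the sled until the ring mark on the grey holder is centred under the press's punch tip, and leave it there. Then lift the tray with the three brass clips out of its nest to at least 10 cm above where it lay, and hold it there still and level with the clips in it for the fitter to take from: finish while still holding it in the air. Do not tip the tray on the way, and leave the other things on the bench where they are.

Things in the scene. Friction and masses are not known exactly. Their poses are not given: they have to be found in the camera images.
- press: fixed lever press, on either side. Origin on the bench below the punch tip; x: sliding direction, away from the robot (within 15 degrees), z up. Bed x -230 to 120 mm, 110 wide, 38 high. Column 60 x 45 mm at y = +120 mm, 300 high; head from it over the bed, 50 mm wide in x, from 230 to 300 high; ram above it to 340; lever up and away to 420 high, not used.
- punch_tip (a point): the pointed lower end of the press's punch, fixed, 68 mm above the bench
- sled (a joint): the aluminium sled running in the press's guides: 0 at the stop nearest the robot, growing to 0.10 m at the stop farthest from the robot. Friction of about 3 N; it stays where it is left. The sought position lies between the stops.
- ring_mark (a point): centre of the dark ring (14 mm outside, 10 mm inside diameter, with a dot in its middle) on the square boss in the middle of the grey holder that is clamped on the sled; 58 mm above the bench, in line with the punch along the sliding direction
- sled_grip (a point): centre of the top of the sled's grip block: upright, 20 mm in the sliding direction (press x), 24 mm wide across it (press y), 45 mm high, top 79 mm above the bench; 110 mm nearer to the robot than the ring mark. Sled plate top 34 mm, guide rails 38 mm above the bench (rails 37 to 49 mm to either side of the block's middle).
- nest: fixed dark steel stand 180 x 130 mm on which the tray lies, its top plate 30 mm above the bench, with low lugs around the tray (to 42 mm above the bench, 2 to 4 mm of play). Origin on the bench under its centre.
- tray: loose aluminium tray 150 mm (x) x 100 mm (y), floor 3 mm, rim 14 mm high, carrying three clips; about 0.25 kg. Origin at the centre of its underside, 30 mm above the bench at the start; z up.
- tray_handle (a point): middle of the top of the tray's handle: an upright plate across the tray's middle, 60 mm long along the tray's x, 14 mm thick along its y, its top 76 mm above the tray's underside (106 mm above the bench at the start)
- clip0: brass U-shaped contact clip 26 x 14 x 18 mm, about 14 g, lying loose in the tray; origin at the centre of its underside, 3 mm above the tray's underside
- clip1: brass U-shaped contact clip 26 x 14 x 18 mm, about 14 g, lying loose in the tray; origin at the centre of its underside, 3 mm above the tray's underside
- clip2: brass U-shaped contact clip 26 x 14 x 18 mm, about 14 g, lying loose in the tray; origin at the centre of its underside, 3 mm above the tray's underside
- fuse: square white ceramic fuse 36 x 20 x 20 mm with brass end caps and blades (70 mm over all), lying on the bench between press and tray, near the robot. A bystander, to be left alone; origin at the centre of its underside.
- spare_holder: second grey holder 80 x 36 x 22 mm, flat on the bench on the robot's side of the nest. A bystander, to be left alone; origin at the centre of its underside.
- tape_roll: paper tape roll, outer diameter 68, 19 mm high, on the bench beyond the nest. A bystander, to be left alone; origin at the centre of its underside.
- screwdriver: screwdriver lying on the bench to the left. A bystander, to be left alone; origin at the centre of its underside.
- grease_can: can 52 mm in diameter, 90 mm high, standing on the bench to the right. A bystander, to be left alone; origin at the centre of its underside.
- step_gauge: stepped steel block 60 x 30 x 50 mm, on the bench beside the press bed, opposite the column. A bystander, to be left alone; origin at the centre of its underside.
There are look-alikes about, which are no part of the job. What is meant by the nest is not turquoise, and is the larger of those in its own colour.

How it is judged:
By the outcome, as a careful person would: the job done as asked, in the order asked, and still so for the second after the job is handed in, while the arm keeps its last pose, push and grip.
It also fails if it takes over 64 s, if anything falls off the work surface, if the arm or the gripper's body presses on something with over 40 N, if the wrist force passes 120 N, or if a joint passes its speed limit or range.

## Robot

A 6-joint arm with a two-finger parallel gripper is mounted at the origin on the work surface. World frame = base frame: x ahead of the robot, y to its left, z up, the work surface at z = 0. Lengths are in m, angles in degrees, forces in N, time in s.
With the tool pointing down it reaches from about 0.325 to 0.9 m from the base axis. Payload 6.1 kg.
Tool frame: the origin (TCP) lies at the very end of the fingers, on their centre line; the grasp point (between the pads) lies 19 mm behind it; z points along the fingers, y is the line along which they close (so a half turn about z gives the same grasp; the last joint's range is limited). The gripper opens to 87 mm and grips with 3 to 60 N. Pads are 19 mm wide; open, the fingers measure 117 mm over their backs; the gripper's body (75 mm by 190 mm) begins 51 mm behind the grasp point.
Start: joints at [-76.095, 12.628, 87.462, -0, 79.91, -7.225], TCP at [0.225, -0.583, 0.223] pointing down, gripper open.
Joint ranges: [-170.65, 170.65], [-52.31, 119.04], [5.05, 147.46], [-71.25, 251.25], [11.57, 151.72], [-153.62, 153.62]. Speed limits (degrees/s): [147.25, 147.25, 172.46, 180, 180, 180].

## Interface

Orientations are given as [roll, pitch, yaw] about the fixed x, y, z axes, in that order (R = Rz(yaw) Ry(pitch) Rx(roll)).
In Python, from bench import * gives the robot as it stands.
- The arm moves only by the shell command python3 -m pendant 'ROWS' [FORCE]. ROWS is JSON, a list of rows, each a list of 3 entries, a list of its own where there are three numbers: the opening, from 0 (shut) to 1 (fully open), then the shift along the world's x, y, z in mm, then the turn about the world's z in degrees. In form: [[hand, [tx, ty, tz], roll], ...]. A call has exactly 10 rows; each row is the pose to reach, as a shift and turn from the pose commanded when the call began; what a row does not reach only later rows make up. A row lasts 1/8 s, in which the tool goes at most 62.5 mm and 10.7 degrees, less where a joint would pass 70% of its speed; a pose out of reach is approached as far as the arm can. A call with a gripper value outside its range is refused whole. The fingers move at their own pace and stop on an object; FORCE is the grip in N (left out, the last holds). Time passes only in rows, so rows that repeat a pose let the fingers close, or fill a call up. It gives the time, the measured TCP pose, the force, the opening and the grip force at its end, in the units of the state.
- get_obs(): the state, without advancing time (a new reading comes with each control period).
- camera(name): name is "scene" or "top" or "wrist"; returns the picture (384x512x3 uint8, blue, green, red); there is no depth.
- camera_info(name): a dict with "fx", "fy", "cx", "cy" (pixels), "R" (3x3) and "t" (3): a world point X has camera coordinates R X + t; the wrist camera has in their place "mount" (4x4, takes a point from camera to tool coordinates, whose origin is the TCP and whose axes are the flange's). Camera axes: x right, y down, z forward; pixel columns grow to the right and rows downward; lengths in m; the calibration is good to about 2 mm. A picture is of the moment at which its call begins: read the wrist's pose just before it. camera_info takes no time and is no camera call.
- close_job(): hands the job in; it is judged then, once.
Trained networks look in the newest picture that a camera, given by its name, has taken for a name from the list of things; names that differ only in an ending like _2 or _b are one class to them, and where a whole thing is asked for, a point or a joint stands for the part that bears it (a point fixed in the world has none). Each returns a list of dicts, best first, with "confidence" (0 to 1); they miss things now and then, are a little off and sometimes report something else, mostly with a low value. They report only what shows in the picture. A call takes as long as a camera call. They do not tell look-alikes from the thing itself.
- look_for(name, camera): "position" ([column, row] as shares, 0 to 1, of the picture: columns of its width, rows of its height, amid what is visible of it).
The state is a dict: "time": time; "q": joint angles; "joint_vel": joint speeds; "tau": joint torques, N m; "tcp_pos": TCP position; "tcp_rot": TCP orientation; "force": force on the tool from outside, world axes, zero at the start; "moment": the same for the moment, N m; "width": finger opening in m; "finger_force": force on a finger pad.
Only numpy, scipy, OpenCV 4.12 (cv2) and the standard library are available. Lean on these libraries where they do the work, as an engineer would, in place of code of your own. Each camera call takes 0.05 s, during which the arm holds its last target. There are 200 camera calls.

## Working session

There is one attempt and no reset: what is moved stays moved. The work goes in short steps, Python scripts to look and compute and a shell command to move; the robot and the scene stay as the last step left them, time stands still between calls to the robot, and variables do not carry over. Pictures are saved under pics/ and viewed, at most 10 in all, crops included, and the job is handed in when it is done.

```bash
ls; mkdir -p pics; cat > h.py <<'E'
from bench import *
import numpy as np, cv2
from scipy.spatial.transform import Rotation as Ro
def cam(name):
    o=get_obs(); im=camera(name); i=camera_info(name)
    if name=='wrist':
        T=np.eye(4); T[:3,:3]=Ro.from_euler('xyz',o['tcp_rot'],degrees=True).as_matrix(); T[:3,3]=o['tcp_pos']
        M=np.linalg.inv(T@np.array(i['mount'])); R,t=M[:3,:3],M[:3,3]
    else: R,t=np.array(i['R']),np.array(i['t'])
    K=np.array([[i['fx'],0,i['cx']],[0,i['fy'],i['cy']],[0,0,1]])
    return im,(K,R,t)
def proj(c,X):
    K,R,t=c; p=(R@np.atleast_2d(X).T).T+t; p=(K@p.T).T; return p[:,:2]/p[:,2:]
def ray(c,uv):
    K,R,t=c; d=R.T@np.linalg.inv(K)@np.array([uv[0],uv[1],1.]); return -R.T@t,d/np.linalg.norm(d)
def atz(c,uv,z):
    o,d=ray(c,uv); return o+d*(z-o[2])/d[2]
def tri(rs):
    A=sum(np.eye(3)-np.outer(d,d) for o,d in rs); b=sum((np.eye(3)-np.outer(d,d))@o for o,d in rs)
    X=np.linalg.solve(A,b); return X,[np.linalg.norm(np.cross(X-o,d)) for o,d in rs]
E
python3 - <<'E'
from h import *
print(get_obs()['tcp_pos'],get_obs()['tcp_rot'])
cs={}
for n in ('scene','top'):
    im,c=cam(n); cs[n]=c; cv2.imwrite(f'pics/{n}1.png',cv2.resize(im,(800,600),interpolation=cv2.INTER_CUBIC))
    print(n,(-c[1].T@c[2]).round(3))
    for k in 'press ring_mark sled_grip nest tray tray_handle fuse spare_holder clip0'.split():
        for r in look_for(k,n)[:4]:
            uv=np.array(r['position'])*[512,384]; print(k,round(r['confidence'],2),uv.round(1),atz(c,uv,{'ring_mark':.058,'sled_grip':.079,'tray_handle':.106}.get(k,.03)).round(3)[:2])
E
```

```text
pics
[ 0.22516058 -0.58240087  0.22144509] [-1.79892875e+02 -1.51839377e-02  2.11291844e+01]
scene [1.165 0.224 0.975]
press 0.94 [178.9 195.1] [ 0.595 -0.214]
ring_mark 0.97 [177.5 191. ] [ 0.599 -0.212]
sled_grip 0.91 [176.7 193.8] [ 0.622 -0.199]
sled_grip 0.35 [412.3 222.3] [0.479 0.453]
nest 0.89 [219.1 285.1] [0.818 0.015]
nest 0.69 [340.  170.2] [0.322 0.224]
nest 0.6 [307.1 277. ] [0.715 0.224]
tray 0.92 [314.7 251.2] [0.634 0.223]
tray_handle 0.57 [319.7 252. ] [0.674 0.235]
fuse 0.44 [259.8 175.7] [ 0.435 -0.009]
fuse 0.27 [137.  131.8] [ 0.403 -0.472]
spare_holder 0.58 [331.8 218.5] [0.512 0.242]
spare_holder 0.32 [179.9 196.5] [ 0.598 -0.209]
clip0 0.62 [318.3 270.3] [0.686 0.247]
clip0 0.6 [305.3 253.6] [0.65 0.2 ]
clip0 0.39 [335.7 238.8] [0.575 0.268]
clip0 0.25 [319.5 251.9] [0.631 0.236]
top [0.447 0.004 1.31 ]
press 0.62 [309.6 168.2] [ 0.622 -0.207]
ring_mark 0.74 [315.4 185.1] [ 0.565 -0.219]
sled_grip 0.95 [313.1 189.4] [ 0.551 -0.207]
sled_grip 0.75 [346.5 140.6] [ 0.699 -0.313]
nest 0.94 [182.9 168.4] [0.625 0.191]
nest 0.71 [238.9 113.8] [0.798 0.014]
nest 0.63 [174.7 269.1] [0.314 0.215]
tray 0.79 [167.5 168.4] [0.626 0.239]
tray 0.28 [ 98.  240.6] [0.404 0.451]
tray_handle 0.74 [168.  165.9] [0.623 0.224]
spare_holder 0.84 [167.8 213.6] [0.484 0.238]
clip0 0.57 [156. 178.] [0.596 0.275]
clip0 0.41 [161.1 148.9] [0.688 0.26 ]
clip0 0.3 [313.3 189.6] [ 0.554 -0.217]
```

View pics/scene1.png

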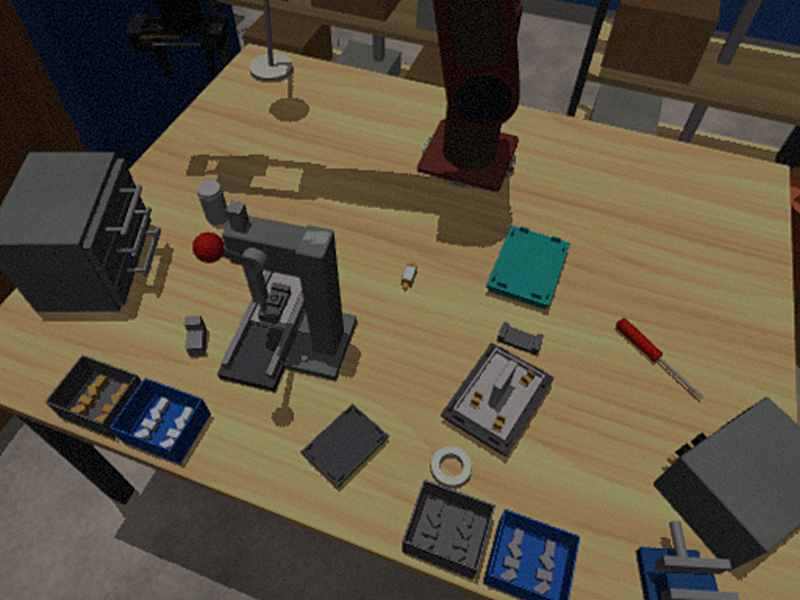

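View pics/top1.png

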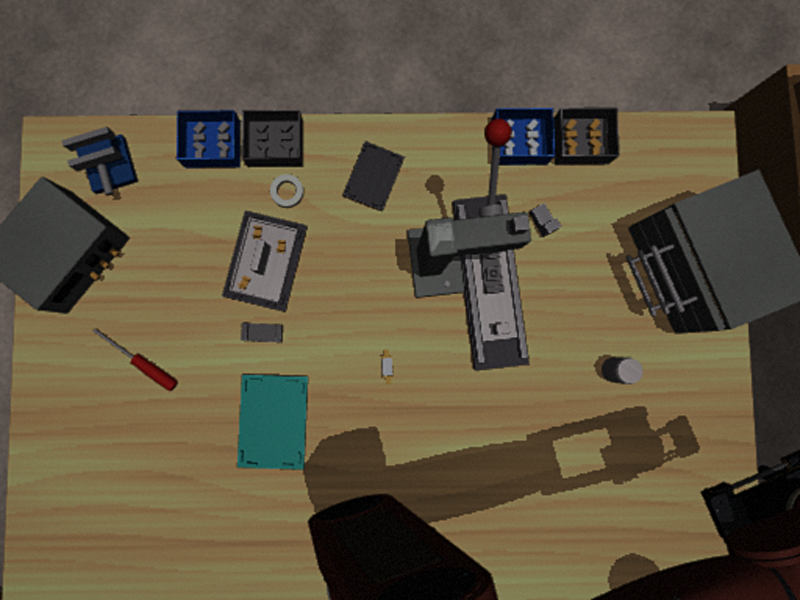

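The top view shows the press at centre right, with the grip block at about (501,328) and the holder and ring at (491,271) of 800x600. The tray in its dark nest is at (265,258). The turquoise plate and the smaller dark plate at (374,176) are the look-alikes.

```bash
python3 - <<'E'
from h import *
_,c=cam('top'); _,s=cam('scene'); k=1.5625
f=lambda u,z:atz(c,np.array(u)/k,z)
g=f((503,326),.079); r=f((491,271),.058); print('grip',g,'ring',r)
a,b=f((480,370),.038),f((459,245),.038); a2,b2=f((524,366),.038),f((510,245),.038)
for p,q in((a,b),(a2,b2)): print(p.round(3),q.round(3),np.degrees(np.arctan2(*(q-p)[[1,0]])))
h1,h2=f((266,241),.106),f((258,273),.106); print('handle',h1,h2,np.degrees(np.arctan2(*(h1-h2)[[1,0]])),np.linalg.norm(h1-h2))
print('tray corners',[f(p,.03).round(3) for p in ((246,213),(306,222),(287,308),(224,296))])
X,e=tri([ray(c,np.array([262,257])/k),ray(s,np.array([500,382])/k)]);print(X,e)
print(camera_info('wrist'))
o=get_obs();print(o['tcp_pos'])
E
```

```text
grip [ 0.49232792 -0.23241583  0.079     ] ring [ 0.60142267 -0.21594195  0.058     ]
[ 0.408 -0.192  0.038] [ 0.657 -0.157  0.038] 8.168879900366425
[ 0.415 -0.28   0.038] [ 0.656 -0.259  0.038] 4.838007013775536
handle [0.65730871 0.21744401 0.106     ] [0.59649003 0.23216591 0.106     ] -13.607400431101576 0.06257512183281323
tray corners [array([0.728, 0.271, 0.03 ]), array([0.709, 0.151, 0.03 ]), array([0.535, 0.188, 0.03 ]), array([0.56 , 0.314, 0.03 ])]
[0.63209651 0.23111287 0.07085052] [np.float64(0.0001448581040225864), np.float64(0.0001448581040226421)]
{'fx': 342.51052298505584, 'fy': 342.51052298505584, 'cx': 255.33975819932857, 'cy': 187.02252919623237, 'mount': array([[ 2.92159000e-04, -9.62832120e-01, -2.70100395e-01,
         7.46348723e-02],
       [ 9.99999645e-01,  6.78399718e-05,  8.39837323e-04,
         1.98508839e-04],
       [-7.90298747e-04, -2.70100544e-01,  9.62831798e-01,
        -1.61972921e-01],
       [ 0.00000000e+00,  0.00000000e+00,  0.00000000e+00,
         1.00000000e+00]])}
[ 0.22528946 -0.58298034  0.22256324]
```

```bash
python3 -m pendant '[[0.6,[20,34,0],10],[0.6,[40,70,0],20],[0.6,[60,105,0],30],[0.6,[80,140,0],40],[0.6,[100,175,0],50],[0.6,[120,210,0],60],[0.6,[140,245,0],70],[0.6,[160,280,0],80],[0.6,[180,315,0],90],[0.6,[190,335,0],100]]'; python3 -m pendant '[[0.6,[5,8,-10],10],[0.6,[5,8,-20],20],[0.6,[5,8,-30],30],[0.6,[5,8,-40],40],[0.6,[5,8,-50],50],[0.6,[5,8,-60],60],[0.6,[5,8,-60],66],[0.6,[5,8,-60],66],[0.6,[5,8,-60],66],[0.6,[5,8,-60],66]]'
python3 - <<'E'
from h import *
im,c=cam('wrist'); np.save('w2.npy',np.array([*c],dtype=object),allow_pickle=True); cv2.imwrite('pics/w2.png',cv2.resize(im,(800,600),interpolation=cv2.INTER_CUBIC))
for k in 'ring_mark sled_grip punch_tip'.split():
  try:
    for r in look_for(k,'wrist')[:3]:
        uv=np.array(r['position'])*[512,384]; print(k,round(r['confidence'],2),(uv*1.5625).round(1),atz(c,uv,{'ring_mark':.058,'sled_grip':.079}.get(k,.068)).round(4))
  except Exception as e: print(e)
E
```

```text
time: 2.35
tcp_pos: [0.4161, -0.2463, 0.2227]
tcp_rot: [180.0, 0.0, 121.5]
force: [0.3, -1.0, -0.6]
width: 0.0523
finger_force: 0.0
time: 3.6
tcp_pos: [0.4204, -0.2401, 0.1628]
tcp_rot: [-180.0, 0.0, -172.9]
force: [0.0, 0.1, 0.2]
width: 0.0522
finger_force: 0.0Traceback (most recent call last):
  File "<stdin>", line 2, in <module>
ValueError: could not broadcast input array from shape (3,3) into shape (3,)
```

```bash
python3 - <<'E'
from h import *
im,c=cam('wrist'); cv2.imwrite('pics/w2.png',cv2.resize(im,(800,600),interpolation=cv2.INTER_CUBIC))
for k in 'ring_mark sled_grip punch_tip'.split():
  try:
    for r in look_for(k,'wrist')[:3]:
        uv=np.array(r['position'])*[512,384]; print(k,round(r['confidence'],2),(uv*1.5625).round(1),atz(c,uv,{'ring_mark':.058,'sled_grip':.079}.get(k,.068)).round(4))
  except Exception as e: print(e)
E
```

```text
ring_mark 0.6 [397.7 454.4] [ 0.5169 -0.229   0.058 ]
sled_grip 0.9 [402.8 401.6] [ 0.4731 -0.2317  0.079 ]
punch_tip 0.57 [402.6 354.8] [ 0.4524 -0.2344  0.068 ]
```

View pics/w2.png

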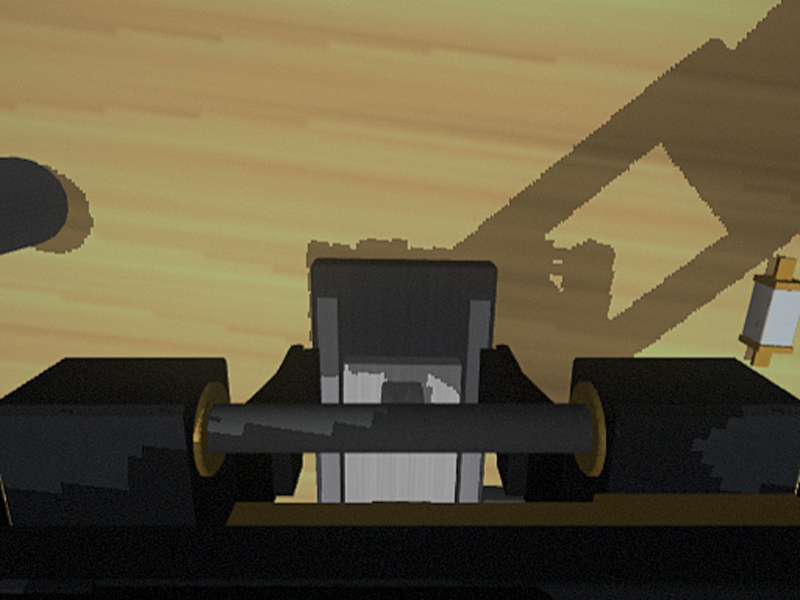

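The wrist picture shows the bed's near end (315–495, 262), but the fingers and body hide the block and punch, so from this side only the far camera helps. The scene camera looks in under the head from the front, so I'll zoom in there.

```bash
cat >> h.py <<'E'
def avg(n,k=4):
    s=0
    for _ in range(k):
        im,c=cam(n); s=s+im.astype(float)
    return (s/k).astype(np.uint8),c
def crop(im,x0,y0,w,h,f,name,g=1.8):
    a=cv2.resize(im[y0:y0+h,x0:x0+w],None,fx=f,fy=f,interpolation=cv2.INTER_CUBIC)
    cv2.imwrite(name,(255*(a/255.)**(1/g)).astype(np.uint8))
E
python3 - <<'E'
from h import *
im,c=avg('scene'); crop(im,130,130,100,75,8,'pics/s3.png'); print(c[0][0,0])
for k in 'ring_mark sled_grip punch_tip'.split():
    for r in look_for(k,'scene')[:2]:
        uv=np.array(r['position'])*[512,384]; print(k,round(r['confidence'],2),uv.round(1),atz(c,uv,{'ring_mark':.058,'sled_grip':.079}.get(k,.068)).round(4))
im,c=avg('top',2)
for k in 'ring_mark sled_grip punch_tip'.split():
    for r in look_for(k,'top')[:2]:
        uv=np.array(r['position'])*[512,384]; print('top',k,round(r['confidence'],2),uv.round(1),atz(c,uv,{'ring_mark':.058,'sled_grip':.079}.get(k,.068)).round(4))
E
```

```text
382.9396796256886
ring_mark 0.57 [178.4 192.7] [ 0.6041 -0.2065  0.058 ]
sled_grip 0.76 [177.1 193.6] [ 0.6213 -0.1986  0.079 ]
punch_tip 0.68 [180.2 193. ] [ 0.6093 -0.1962  0.068 ]
punch_tip 0.59 [336.8 238.7] [0.597  0.2693 0.068 ]
top ring_mark 0.56 [319.6 186.4] [ 0.5613 -0.2313  0.058 ]
top sled_grip 0.9 [314.2 189. ] [ 0.5517 -0.2109  0.079 ]
top punch_tip 0.84 [308.7 162.5] [ 0.634  -0.1981  0.068 ]
```

View pics/s3.png

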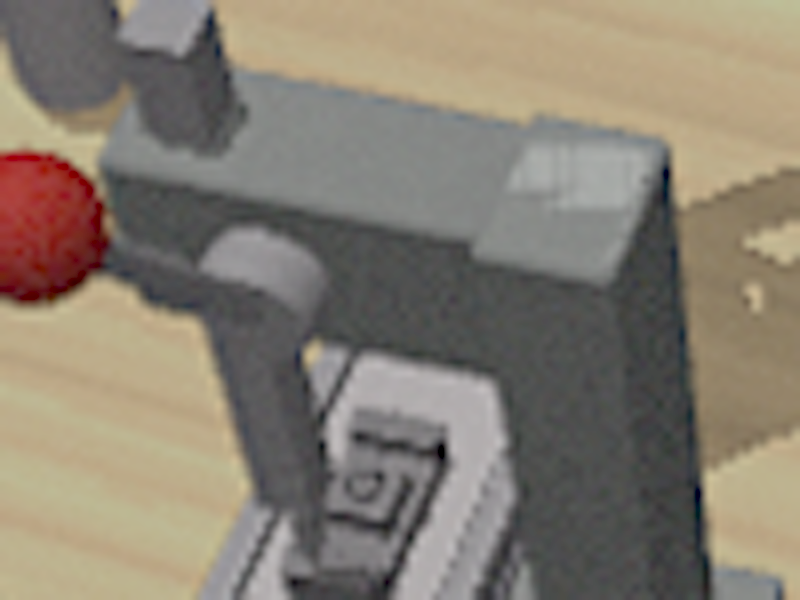

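The scene crop shows the ring clearly at crop (368,484), and the punch's pointed end at about (314,565).

```bash
python3 - <<'E'
from h import *
_,c=cam('scene'); _,t=cam('top')
u=lambda a,b:np.array([130+(a+.5)/8-.5,130+(b+.5)/8-.5])
R=atz(c,u(368,484),.058); P=atz(c,u(314,565),.068); d=P-R
print(R,P,d,np.degrees(np.arctan2(d[1],d[0])),np.hypot(*d[:2]))
print(tri([ray(c,u(368,484)),ray(t,np.array([491,271])/1.5625)]))
G=R.copy();G[2]=.079
for a in (5,7,9): print(a,proj(c,[R-.11*np.array([np.cos(np.radians(a)),np.sin(np.radians(a)),0])+[0,0,.021]]))
E
```

```text
[ 0.59835551 -0.21875589  0.058     ] [ 0.64426635 -0.2153706   0.068     ] [0.04591084 0.00338529 0.01      ] 4.2171446077018535 0.04603548285370761
(array([ 0.60111734, -0.21576251,  0.06274816]), [np.float64(0.000697942218582615), np.float64(0.0006979422185826285)])
5 [[187.98207728 158.72097427]]
7 [[186.81301469 158.4816465 ]]
9 [[185.63071691 158.27398693]]
```

```bash
python3 -m pendant '[[0.6,[20,2.5,-10],0],[0.6,[40,5,-30],0],[0.6,[60,7.5,-40],0],[0.6,[70,8.7,-50],0],[0.6,[70,8.7,-62],0],[0.6,[70,8.7,-74],0],[0.6,[70,8.7,-86],0],[0.6,[70,8.7,-98],0],[0.6,[70,8.7,-110],0],[0.6,[70,8.7,-113],0]]' 20; python3 - <<'E'
from h import *
im,c=avg('wrist',2); crop(im,150,200,200,130,4,'pics/w4.png')
print(proj(c,[[.490+dx*.9925-dy*.122,-.231+dx*.122+dy*.9925,.079] for dx in(-.01,.01) for dy in (-.012,.012)]))
E
```

```text
time: 5.8
tcp_pos: [0.4896, -0.2309, 0.0483]
tcp_rot: [179.9, -0.1, -172.9]
force: [0.1, 0.1, 0.8]
width: 0.0521
finger_force: 0.0
[[226.9643752  247.84753271]
 [284.12378713 247.9662976 ]
 [227.88106721 289.85371336]
 [282.97200403 289.96204932]]
```

View pics/w4.png

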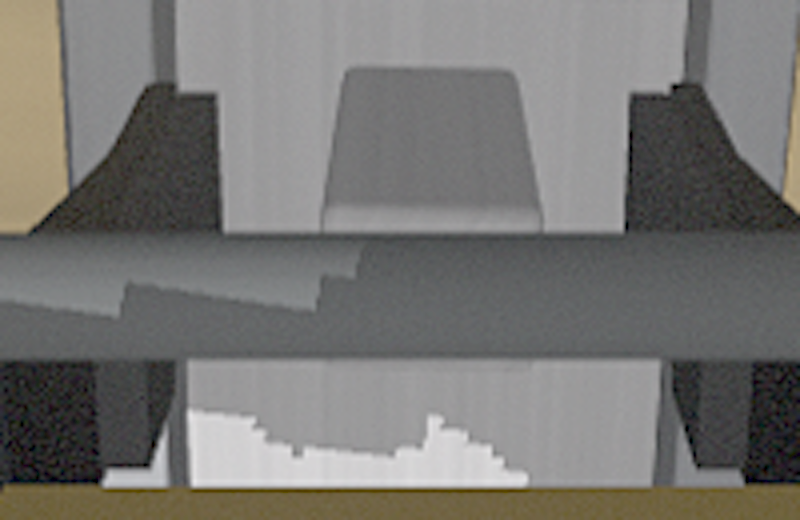

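The crop shows the block centred between the fingers, with its near top edge at crop row 207 and columns 323–540, within 2 mm of the prediction. I'll close the gripper and push about 44 mm.

```bash
python3 -m pendant '[[0.1,[0,0,0],0],[0.1,[0,0,0],0],[0.1,[0,0,0],0],[0.1,[0,0,0],0],[0.1,[0,0,0],0],[0.1,[0,0,0],0],[0.1,[0,0,0],0],[0.1,[0,0,0],0],[0.1,[0,0,0],0],[0.1,[0,0,0],0]]' 20;  python3 -m pendant '[[0.1,[5,0.6,0],0],[0.1,[10,1.2,0],0],[0.1,[15,1.9,0],0],[0.1,[20,2.5,0],0],[0.1,[25,3.1,0],0],[0.1,[30,3.7,0],0],[0.1,[35,4.4,0],0],[0.1,[40,5,0],0],[0.1,[43,5.4,0],0],[0.1,[43,5.4,0],0]]'
python3 - <<'E'
from h import *
im,c=avg('scene',6); crop(im,145,165,64,48,12,'pics/s5.png')
E
```

```text
time: 7.15
tcp_pos: [0.4903, -0.2301, 0.0498]
tcp_rot: [179.9, 0.0, -172.9]
force: [-0.2, 4.5, 3.7]
width: 0.0239
finger_force: 20.0
time: 8.4
tcp_pos: [0.5334, -0.2255, 0.0497]
tcp_rot: [180.0, 0.0, -172.9]
force: [-2.1, 3.7, 4.5]
width: 0.0239
finger_force: 20.0
```

View pics/s5.png

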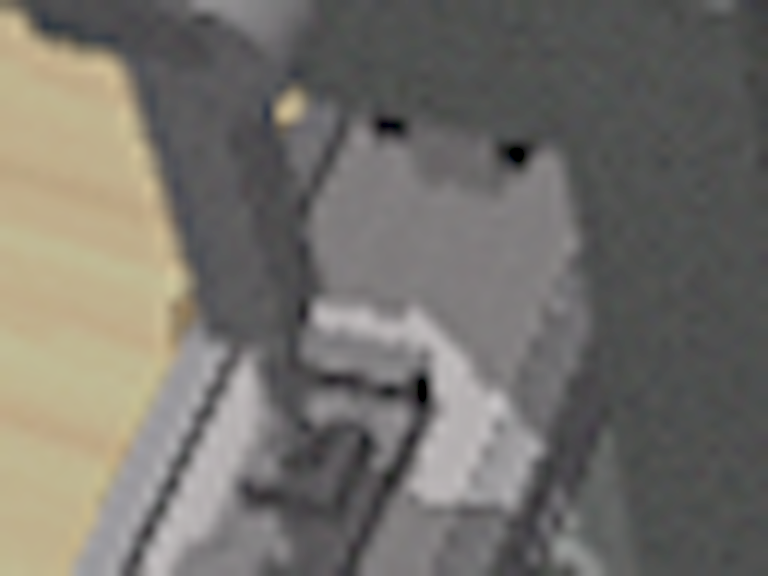

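```bash
python3 - <<'E'
from h import *
im,c=avg('scene',10)
u=lambda a,b:np.array([130+(a+.5)/8-.5,130+(b+.5)/8-.5])
R0=atz(c,u(368,484),.058); P=atz(c,u(314,565),.068)
a=np.radians(7.1); ex=np.array([np.cos(a),np.sin(a),0]); ey=np.array([-ex[1],ex[0],0])
R1=R0+.0433*ex
x0,y0,w,h,f=155,188,32,24,12.5*2
k=lambda X:((proj(c,X)-[x0,y0]+.5)*f-.5)
print('ring pred',k(R1),'tip',k(P),'under tip',k(P-[0,0,.01]),'+1mm',k(P-[0,0,.01]+.001*ex)-k(P-[0,0,.01]), '1mm y',k(P+.001*ey)-k(P))
A=cv2.resize(im[y0:y0+h,x0:x0+w],None,fx=f,fy=f,interpolation=cv2.INTER_CUBIC).astype(float)
A=np.clip((A-15)*255/110,0,255)
cv2.imwrite('pics/s6.png',A.astype(np.uint8))
E
```

```text
ring pred [[398.26034096 351.89123495]] tip [[357.3125 316.6875]] under tip [[371.38793135 366.28845774]] +1mm [[-3.03639234  6.82635642]] 1mm y [[8.16852084 1.670683  ]]
```

View pics/s6.png

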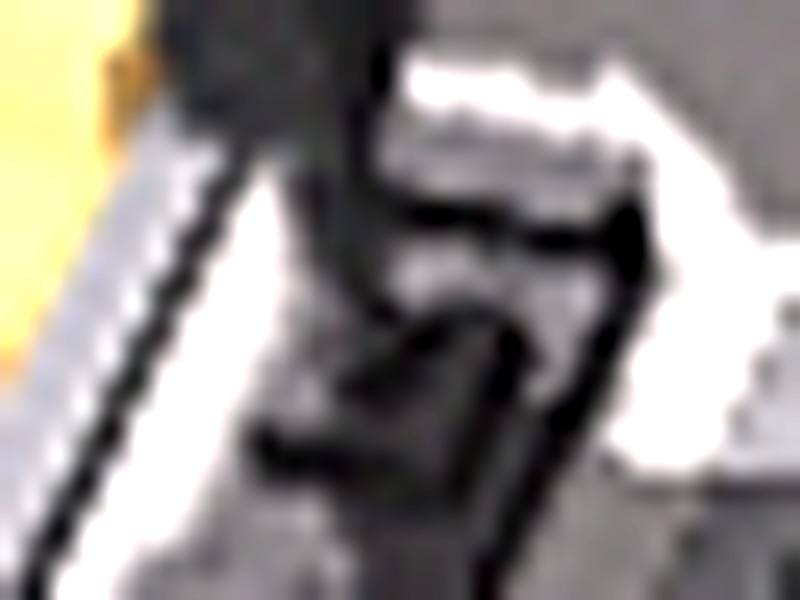

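The enhanced crop shows the punch tapering to about (388,322), with the boss just below it half in shadow. I need one cleaner look with shadow contrast and candidate marks.

```bash
python3 - <<'E'
from h import *
s=0
for _ in range(25):
    im,c=cam('scene'); s=s+im.astype(float)
s/=25; np.save('scene_avg.npy',s)
g=s.mean(2); x0,y0,w,h,f=163,194,16,12,25
A=cv2.resize(g[y0-4:y0+h+4,x0-4:x0+w+4],None,fx=f,fy=f,interpolation=cv2.INTER_CUBIC)[4*f:-4*f,4*f:-4*f]
A=np.clip(A,3,130); A=255*(np.log(A)-np.log(8))/(np.log(120)-np.log(8)); A=np.clip(A,0,255).astype(np.uint8)
B=cv2.cvtColor(A,cv2.COLOR_GRAY2BGR); C=B.copy()
u=lambda a,b:np.array([130+(a+.5)/8-.5,130+(b+.5)/8-.5])
R0=atz(c,u(368,484),.058)
a=np.radians(7.1); ex=np.array([np.cos(a),np.sin(a),0]); ey=np.array([-ex[1],ex[0],0])
R1=R0+.0433*ex
k=lambda X:((proj(c,X)-[x0,y0]+.5)*f-.5)
th=np.linspace(0,2*np.pi,40)[:,None]
for r in(.007,.005): cv2.polylines(C,[k(R1+r*(np.cos(th)*ex+np.sin(th)*ey)).round().astype(int)],True,(0,255,0),1)
for d in range(-6,7,2):  # tip positions if sled needs d mm more, at y=0
    p=k(R1+[0,0,.01]+d*.001*ex)[0].round().astype(int); cv2.circle(C,tuple(int(v) for v in p),2,(0,0,255) if d else (255,0,255),-1); print(d,p)
cv2.imwrite('pics/s7.png',np.hstack([B,C]))
print(s[y0+1:y0+h-1,x0+3:x0+w].mean(2).round().astype(int))
E
```

```text
-6 [203 111]
-4 [197 125]
-2 [190 139]
0 [184 152]
2 [178 166]
4 [172 180]
6 [166 193]
[[ 65  32  38  25  34  50  78  77  71  72  79  79  78]
 [ 81  35  36  34  27  22  13  18  21  45  73  75  74]
 [101  47  36  34  39  46  48  46  26  34  21  13  21]
 [103  54  34  32  50  83  85  83  58  63  51  47  47]
 [112  78  48  32  51  87  76  65  71  61  77  83  89]
 [ 96  74  57  34  22  50  36  34  35  49  76  82  83]
 [ 92  58  51  39  36  21  17  36  38  11  60  81  44]
 [ 77  59  54  35  28  23  31  41  30  17  45  76  27]
 [ 76  82  39  21  20  25  39  42  20  22  71  51  18]
 [ 71  75  49  33  32  40  41  34  21  33  38  12  29]]
```

View pics/s7.png

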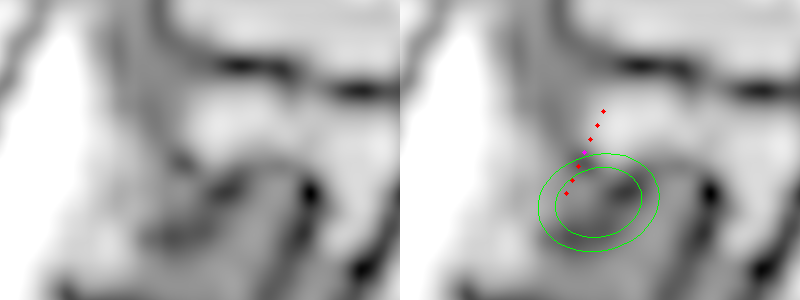

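```bash
cat > snap.py <<'E'
from h import *
import sys
s=0
for _ in range(12):
    im,c=cam('scene'); s=s+im.astype(float)
np.save(f'sa_{sys.argv[1]}.npy',s/12); print(get_obs()['tcp_pos'].round(4) if hasattr(get_obs()['tcp_pos'],'round') else get_obs()['tcp_pos'])
E
cp scene_avg.npy sa_0.npy
python3 -m pendant '[[0.1,[-5,-0.6,0],0],[0.1,[-10,-1.2,0],0],[0.1,[-12,-1.5,0],0],[0.1,[-12,-1.5,0],0],[0.1,[-12,-1.5,0],0],[0.1,[-12,-1.5,0],0],[0.1,[-12,-1.5,0],0],[0.1,[-12,-1.5,0],0],[0.1,[-12,-1.5,0],0],[0.1,[-12,-1.5,0],0]]'; python3 snap.py m12
python3 -m pendant '[[0.1,[-5,-0.6,0],0],[0.1,[-10,-1.2,0],0],[0.1,[-12,-1.5,0],0],[0.1,[-12,-1.5,0],0],[0.1,[-12,-1.5,0],0],[0.1,[-12,-1.5,0],0],[0.1,[-12,-1.5,0],0],[0.1,[-12,-1.5,0],0],[0.1,[-12,-1.5,0],0],[0.1,[-12,-1.5,0],0]]'; python3 snap.py m24
python3 -m pendant '[[0.1,[10,1.2,0],0],[0.1,[20,2.5,0],0],[0.1,[30,3.7,0],0],[0.1,[36,4.5,0],0],[0.1,[36,4.5,0],0],[0.1,[36,4.5,0],0],[0.1,[36,4.5,0],0],[0.1,[36,4.5,0],0],[0.1,[36,4.5,0],0],[0.1,[36,4.5,0],0]]'; python3 snap.py p12
python3 - <<'E'
import numpy as np,cv2
A={k:np.load(f'sa_{k}.npy').mean(2) for k in('m24','m12','0','p12')}
x0,y0,w,h,f=159,188,20,15,20
S=np.stack(list(A.values())).std(0)
np.set_printoptions(linewidth=200)
print(S[194:208,162:178].round().astype(int))
def up(g,lg=True):
    a=cv2.resize(g[y0-3:y0+h+3,x0-3:x0+w+3],None,fx=f,fy=f,interpolation=cv2.INTER_CUBIC)[3*f:-3*f,3*f:-3*f]
    return np.clip(255*np.log(np.clip(a,8,130)/8)/np.log(130/8),0,255) if lg else np.clip(a*6,0,255)
P=[up(A['m24']),up(A['m12']),up(A['p12']),up(S,False)]
cv2.imwrite('pics/s8.png',np.vstack([np.hstack(P[:2]),np.hstack(P[2:])]).astype(np.uint8))
E
```

```text
time: 11.7
tcp_pos: [0.5219, -0.2268, 0.0498]
tcp_rot: [180.0, 0.1, -172.9]
force: [0.8, 5.7, 4.6]
width: 0.0243
finger_force: 20.0
[ 0.5218 -0.2268  0.0498]
time: 13.55
tcp_pos: [0.5098, -0.2281, 0.0498]
tcp_rot: [179.9, 0.1, -172.9]
force: [1.7, 5.9, 5.2]
width: 0.0237
finger_force: 20.0
[ 0.5098 -0.2281  0.0498]
time: 15.4
tcp_pos: [0.5458, -0.2242, 0.0498]
tcp_rot: [-180.0, 0.1, -172.9]
force: [3.8, 4.6, 3.4]
width: 0.024
finger_force: 20.0
[ 0.5458 -0.2242  0.0498]
[[ 1  1  1  1  1  0  1  2 26 39 39 24 26 18 26 25]
 [ 0  1  1  1  1  1  1  3 16 30 26 21 33 36 33 35]
 [ 0  1  1  0  2  0  1  2  7 23 26 26 34 18 19 32]
 [ 1  1  1  1  6  3  1  1  4 14 13 14 19 17 24 24]
 [ 1  1  0  1 10  8  0  1  5  7  4 22 10 10 16 26]
 [ 0  1  0  1 12 17  7  1 15 24 12 18  5 10 21 35]
 [ 1  1  1  2  6 10  9  7 12 11  8  8 10 12 24 18]
 [ 0  2  1  1  2  6 12 15 17 19 15  7  7 14 18 22]
 [ 1  1  3  1 14 24 17 18 20 20 20 14 18 24 13 12]
 [ 2 10 17  5  7 20 18 25 21  8  5  3  9  7  1  1]
 [ 1 21 19  5 12 15 10 17 11  4  6  3  7  3  1  1]
 [ 5 22  9 21 18 19 20 18 12  1  3  4  7  1  1  2]
 [14 20  6 18 26 23 23 10  6  3  3 11  4  1  1  1]
 [26 30 24 14 13 13 18  8  5  8  7 11  7  3  1  1]]
```

View pics/s8.png

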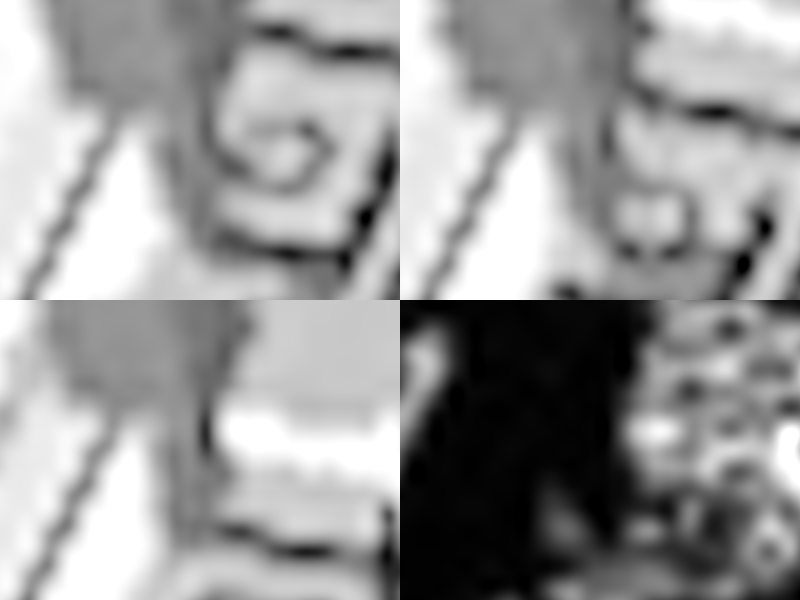

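The panels show the ring clearly at both positions (m24 centre ≈(282,154), m12 ≈(249,219)). The static punch ends at about (213,244). Extrapolating, the ring is under the tip very near position "0". I'll refine this with a fit while moving back there.

```bash
python3 -m pendant '[[0.1,[-5,-0.6,0],0],[0.1,[-10,-1.2,0],0],[0.1,[-12.4,-1.5,0],0],[0.1,[-12.4,-1.5,0],0],[0.1,[-12.4,-1.5,0],0],[0.1,[-12.4,-1.5,0],0],[0.1,[-12.4,-1.5,0],0],[0.1,[-12.4,-1.5,0],0],[0.1,[-12.4,-1.5,0],0],[0.1,[-12.4,-1.5,0],0]]'; python3 snap.py 0b
python3 - <<'E'
from h import *
_,c=cam('scene')
A={k:np.load(f'sa_{k}.npy').mean(2) for k in('m24','m12','0','0b')}
# similarity to '0' frame in the sled area by phase correlation
a=A['0'][195:225,140:190];b=A['0b'][195:225,140:190]; print('corr',abs(a-b).mean(), abs(a-A['m12'][195:225,140:190]).mean())
L=np.log(np.stack([A['m24'],A['m12']])); st=np.stack([np.load(f'sa_{k}.npy').mean(2) for k in('m24','m12','0','p12')]).std(0)
stat=cv2.dilate((st<3.5).astype(np.uint8),np.ones((2,2)))  # static=punch
th=np.linspace(0,2*np.pi,72,endpoint=False)
dirs=np.stack([np.cos(th),np.sin(th),0*th],1)
def val(g,X):
    p=proj(c,X).astype(np.float32); return cv2.remap(g.astype(np.float32),p[:,0:1].copy(),p[:,1:2].copy(),cv2.INTER_CUBIC)[:,0]
punch=np.zeros(st.shape,np.float32); punch[:,:170]=st[:,:170]<3.5; punch=cv2.dilate(punch,np.ones((2,2)))
for i,k in enumerate(('m24','m12')):
    best=[]
    for x in np.arange(.595,.65,.0005):
        for y in np.arange(-.226,-.206,.0005):
            o=np.array([x,y,.058]); q=proj(c,o+.006*dirs); m=val(punch,o+.006*dirs)<.3
            if m.sum()<45: continue
            s=-val(L[i],o+.006*dirs)[m].mean()+.5*val(L[i],o+.0035*dirs)[m].mean()+.5*val(L[i],o+.0088*dirs)[m].mean()
            best.append((s,x,y))
    best.sort(reverse=True); print(k,np.round(best[:4],4))
f=lambda u,v:atz(c,(159+(u+.5)/20-.5,188+(v+.5)/20-.5),.068)
print('tip',f(213,244),'tip lower',f(214,250))
E
```

```text
time: 17.25
tcp_pos: [0.533, -0.2256, 0.0497]
tcp_rot: [180.0, 0.0, -172.9]
force: [0.8, 4.1, 4.7]
width: 0.0239
finger_force: 20.0
[ 0.533  -0.2256  0.0497]
corr 1.7631088888888884 8.325917037037037
m24 [[ 0.4495  0.619  -0.2065]
 [ 0.4444  0.619  -0.207 ]
 [ 0.4439  0.6185 -0.207 ]
 [ 0.4424  0.6195 -0.2065]]
m12 [[ 0.4343  0.628  -0.206 ]
 [ 0.432   0.6275 -0.206 ]
 [ 0.4299  0.6285 -0.206 ]
 [ 0.4217  0.6025 -0.206 ]]
tip [ 0.64242942 -0.21515957  0.068     ] tip lower [ 0.6433288  -0.21452692  0.068     ]<stdin>:6: RuntimeWarning: divide by zero encountered in log
```

```bash
python3 - <<'E'
from h import *
_,c=cam('scene')
f=lambda u,v,z:atz(c,(159+(u+.5)/20-.5,188+(v+.5)/20-.5),z)
print(f(282,154,.058),f(249,219,.058))
th=np.linspace(0,2*np.pi,72,endpoint=False); D=np.stack([np.cos(th),np.sin(th),0*th],1)
def val(g,X):
    p=proj(c,X).astype(np.float32); return cv2.remap(g.astype(np.float32),p[:,0:1].copy(),p[:,1:2].copy(),cv2.INTER_LINEAR)[:,0]
for k in('m24','m12'):
    g=np.log(np.maximum(np.load(f'sa_{k}.npy').mean(2),5)); best=[]
    for x in np.arange(.605,.645,.0005):
        for y in np.arange(-.222,-.211,.0005):
            o=np.array([x,y,.058]); q=proj(c,o+.009*D); q0=proj(c,o+.006*D)
            m=q0[:,0]>170.3
            if m.sum()<40: continue
            s=(-val(g,o+.006*D)+.5*val(g,o+.003*D)+.5*val(g,o+.009*D))[m].mean(); best.append((s,x,y))
    best.sort(reverse=True); print(k,np.round(best[:3],4))
E
```

```text
[ 0.61850421 -0.21811897  0.058     ] [ 0.63077725 -0.21717904  0.058     ]
m24 [[ 0.3641  0.64   -0.211 ]
 [ 0.3549  0.6405 -0.211 ]
 [ 0.3532  0.6405 -0.2115]]
m12 [[ 0.4866  0.631  -0.217 ]
 [ 0.4824  0.631  -0.2165]
 [ 0.4716  0.6315 -0.2165]]
```

```bash
python3 -m pendant '[[0.1,[1,0.1,0],0],[0.1,[1,0.1,0],0],[0.1,[1,0.1,0],0],[0.1,[1,0.1,0],0],[0.1,[1,0.1,0],0],[0.6,[1,0.1,0],0],[0.6,[1,0.1,0],0],[0.6,[1,0.1,0],0],[0.6,[1,0.1,0],0],[0.6,[1,0.1,0],0]]'; python3 -m pendant '[[0.6,[0,0,10],0],[0.6,[0,0,20],0],[0.6,[0,0,30],0],[0.6,[0,0,45],0],[0.6,[0,0,60],0],[0.6,[-30,0,80],0],[0.6,[-60,10,110],0],[0.6,[-80,40,150],0],[0.6,[-80,90,170],0],[0.6,[-80,140,180],0]]'
python3 snap.py fin; python3 - <<'E'
import numpy as np,cv2
a=np.load('sa_fin.npy').mean(2);b=np.load('sa_0b.npy').mean(2); z=np.load('sa_0.npy').mean(2)
s=(slice(192,215),slice(150,185)); print(abs(a[s]-b[s]).mean(),abs(a[s]-z[s]).mean())
x0,y0,w,h,f=159,188,20,15,20
up=lambda g:np.clip(255*np.log(np.clip(cv2.resize(g[y0-3:y0+h+3,x0-3:x0+w+3],None,fx=f,fy=f,interpolation=cv2.INTER_CUBIC)[3*f:-3*f,3*f:-3*f],8,130)/8)/np.log(130/8),0,255)
cv2.imwrite('pics/s9.png',np.hstack([up(b),up(a)]).astype(np.uint8))
E
```

```text
time: 19.2
tcp_pos: [0.5339, -0.2259, 0.0495]
tcp_rot: [-180.0, -0.0, -172.9]
force: [0.5, 0.4, -0.0]
width: 0.0516
finger_force: 0.0
time: 20.45
tcp_pos: [0.4544, -0.0851, 0.2324]
tcp_rot: [-179.9, 0.2, -173.0]
force: [1.1, -0.3, 0.2]
width: 0.052
finger_force: 0.0
[ 0.4537 -0.0864  0.2292]
2.7242581090407185 2.733181504485852
```

View pics/s9.png

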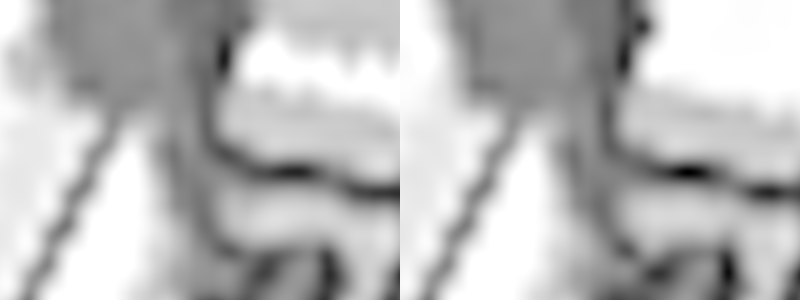

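The final frame matches the intended small shift, and the punch tip points at the boss as planned. Now the tray: I'll go over there, y first to clear the column.

```bash
python3 -m pendant '[[0.9,[0,50,0],-5],[0.9,[0,100,0],-10],[0.9,[20,150,5],-15],[0.9,[60,190,10],-20.7],[0.9,[110,230,15],-20.7],[0.9,[160,260,20],-20.7],[0.9,[210,285,20],-20.7],[0.9,[246,293,20],-20.7],[0.9,[246,293,20],-20.7],[0.9,[246,293,20],-20.7]]'
cat > wv.py <<'E'
from h import *
import sys
im,c=avg('wrist',3); cv2.imwrite(f'raw{sys.argv[1]}.png',im); np.savez(f'c{sys.argv[1]}',K=c[0],R=c[1],t=c[2]); print(get_obs()['tcp_pos'],get_obs()['tcp_rot'])
for k in 'tray_handle tray nest clip0'.split():
    for r in look_for(k,'wrist')[:3]:
        uv=np.array(r['position'])*[512,384]; print(k,round(r['confidence'],2),uv.round(1),atz(c,uv,.106 if k=='tray_handle' else .033).round(4))
E
python3 wv.py A
python3 -m pendant '[[0.9,[-15,4,0],0],[0.9,[-30,7,0],0],[0.9,[-40,10,0],0],[0.9,[-40,10,0],0],[0.9,[-40,10,0],0],[0.9,[-40,10,0],0],[0.9,[-40,10,0],0],[0.9,[-40,10,0],0],[0.9,[-40,10,0],0],[0.9,[-40,10,0],0]]'; python3 wv.py B
python3 - <<'E'
import cv2,numpy as np
a,b=cv2.imread('rawA.png'),cv2.imread('rawB.png')
o=np.vstack([cv2.resize(a,(768,576))[:300],cv2.resize(b,(768,576))[:300]]); cv2.imwrite('pics/w10.png',(255*(o/255.)**.6).astype(np.uint8))
E
```

```text
time: 22.3
tcp_pos: [0.6993, 0.2067, 0.2487]
tcp_rot: [-180.0, -0.1, 166.4]
force: [0.5, 0.3, 0.5]
width: 0.0783
finger_force: 0.0
[0.69927613 0.20680983 0.25043633] [1.79985939e+02 3.44000025e-02 1.66406999e+02]
tray_handle 0.91 [264.1  88.2] [0.6277 0.2318 0.106 ]
tray 0.78 [263.8  88.8] [0.6282 0.2332 0.033 ]
nest 0.75 [219.7  78.3] [0.6069 0.1904 0.033 ]
nest 0.66 [119.9 241.7] [0.7598 0.0244 0.033 ]
clip0 0.86 [294.7  42.9] [0.5915 0.2744 0.033 ]
clip0 0.62 [290.  142.8] [0.6911 0.2483 0.033 ]
clip0 0.57 [245.3 128.8] [0.6645 0.2038 0.033 ]
time: 23.9
tcp_pos: [0.6599, 0.2172, 0.2495]
tcp_rot: [-180.0, -0.0, 166.4]
force: [0.2, 0.1, -0.7]
width: 0.0782
finger_force: 0.0
[0.659892   0.21727775 0.24953731] [ 1.79998933e+02 -2.51770311e-04  1.66434083e+02]
tray_handle 0.59 [263.9 128.6] [0.6218 0.2343 0.106 ]
tray_handle 0.35 [294.5  85. ] [0.592  0.2681 0.106 ]
tray 0.67 [267.5 126.3] [0.6283 0.2386 0.033 ]
nest 0.81 [222.6 109.7] [0.5997 0.1955 0.033 ]
nest 0.61 [154.6 322.6] [0.8387 0.0403 0.033 ]
clip0 0.86 [241.5 163.6] [0.6619 0.2008 0.033 ]
clip0 0.74 [293.1  85.8] [0.5932 0.2746 0.033 ]
clip0 0.58 [289.4 180.8] [0.6941 0.2491 0.033 ]
```

View pics/w10.png

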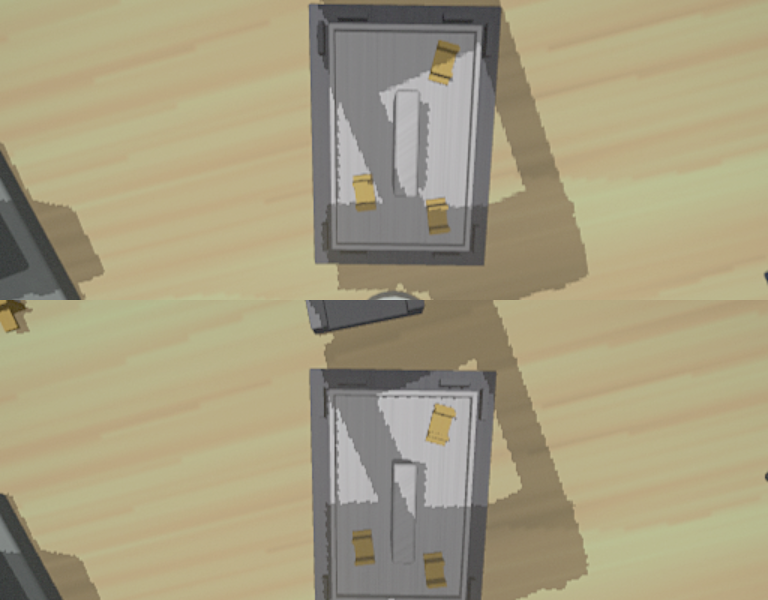

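Both wrist views show the handle: A top face x 395–418, y 91–196; B x 392.5–415, y 162–263, in 1.5× pixels. The three clips are in the tray.

```bash
python3 - <<'E'
from h import *
L=lambda n:(lambda d:(d['K'],d['R'],d['t']))(np.load(f'c{n}.npz'))
A,B=L('A'),L('B'); s=lambda u,v:np.array([u,v])/1.5
for pa,pb in(((407.5,91),(404.5,162)),((405.5,196),(403,263)),((406.5,143.5),(404,212.5))): print(tri([ray(A,s(*pa)),ray(B,s(*pb))]))
for c,p,q in((A,(407.5,91),(405.5,196)),(B,(404.5,162),(403,263))):
    P,Q=atz(c,s(*p),.106),atz(c,s(*q),.106); d=Q-P; print((P+Q)/2,np.degrees(np.arctan2(d[1],d[0])),np.hypot(*d[:2]))
E
```

```text
(array([0.60657146, 0.24380023, 0.09148167]), [np.float64(0.00017009295760136222), np.float64(0.00017009295760133901)])
(array([0.66427516, 0.2289054 , 0.10601075]), [np.float64(2.8403733277609798e-05), np.float64(2.840373327766748e-05)])
(array([0.63533998, 0.23645357, 0.09870874]), [np.float64(2.3334676965627433e-05), np.float64(2.3334676965655446e-05)])
[0.63593125 0.23600077 0.106     ] -13.997441668233414 0.0584406891630383
[0.63499082 0.23605362 0.106     ] -13.7706668824212 0.06029170067490979
```

```bash
python3 -m pendant '[[0.7,[-10,8,-20],-0.3],[0.7,[-20,15,-50],-0.3],[0.7,[-24.5,18.8,-80],-0.3],[0.7,[-24.5,18.8,-100],-0.3],[0.7,[-24.5,18.8,-120],-0.3],[0.7,[-24.5,18.8,-140],-0.3],[0.7,[-24.5,18.8,-155],-0.3],[0.7,[-24.5,18.8,-168],-0.3],[0.7,[-24.5,18.8,-180],-0.3],[0.7,[-24.5,18.8,-183],-0.3]]'
python3 - <<'E'
from h import *
im,c=avg('wrist',4); g=im.mean(2)
a=np.radians(-13.8); ex=np.array([np.cos(a),np.sin(a),0]); ey=np.array([-ex[1],ex[0],0])
# handle's robot-side end: profile across tray y along top edge line, 24 mm from centre toward the robot
H=np.array([.6355,.236,.106])
ys=np.arange(-16,16.1,1)
for d in(-26,-20): 
    p=proj(c,[H+d*.001*ex+y*.001*ey for y in ys]).astype(np.float32)
    print(d,p[[0,-1]].round(0).tolist(),[f'{int(y)}:{int(v)}' for y,v in zip(ys,cv2.remap(g.astype(np.float32),p[:,0:1].copy(),p[:,1:2].copy(),1)[:,0])])
for r in look_for('tray_handle','wrist')[:2]:
    uv=np.array(r['position'])*[512,384]; print(r['confidence'],uv,atz(c,uv,.106))
E
```

```text
time: 25.5
tcp_pos: [0.6349, 0.2359, 0.0655]
tcp_rot: [-180.0, -0.1, 166.1]
force: [-0.2, 0.2, -0.7]
width: 0.0607
finger_force: 0.0
-26 [[213.0, 219.0], [296.0, 219.0]] ['-16:103', '-15:100', '-14:99', '-13:99', '-12:102', '-11:101', '-10:103', '-9:101', '-8:103', '-7:99', '-6:88', '-5:101', '-4:103', '-3:105', '-2:105', '-1:105', '0:103', '1:103', '2:104', '3:104', '4:104', '5:103', '6:93', '7:77', '8:103', '9:102', '10:104', '11:105', '12:104', '13:102', '14:104', '15:105', '16:104']
-20 [[213.0, 233.0], [296.0, 233.0]] ['-16:102', '-15:99', '-14:98', '-13:99', '-12:100', '-11:101', '-10:101', '-9:101', '-8:102', '-7:97', '-6:89', '-5:100', '-4:101', '-3:101', '-2:102', '-1:101', '0:101', '1:101', '2:101', '3:102', '4:102', '5:101', '6:93', '7:83', '8:102', '9:100', '10:104', '11:104', '12:102', '13:102', '14:104', '15:103', '16:103']
0.72 [251.4944 177.4848] [0.59411369 0.2450109  0.106     ]
0.2 [169.8816   2.112 ] [0.5310957  0.23356256 0.106     ]
```

The handle's edges lie at −6 and +7 mm about the tool's centre line, so it's centred. I'll close the gripper.

```bash
python3 -m pendant '[[0.4,[0,0,0],0],[0.3,[0,0,0],0],[0.05,[0,0,0],0],[0.05,[0,0,0],0],[0.05,[0,0,0],0],[0.05,[0,0,0],0],[0.05,[0,0,0],0],[0.05,[0,0,0],0],[0.05,[0,0,0],0],[0.05,[0,0,0],0]]' 35; python3 -m pendant '[[0.05,[0,0,2],0],[0.05,[0,0,5],0],[0.05,[0,0,9],0],[0.05,[0,0,13],0],[0.05,[0,0,17],0],[0.05,[0,0,21],0],[0.05,[0,0,25],0],[0.05,[0,0,28],0],[0.05,[0,0,30],0],[0.05,[0,0,30],0]]'
```

```text
time: 27.0
tcp_pos: [0.6354, 0.2359, 0.0665]
tcp_rot: [-180.0, -0.0, 166.1]
force: [-0.4, 0.0, -0.1]
width: 0.0134
finger_force: 35.0
time: 28.25
tcp_pos: [0.6355, 0.236, 0.0968]
tcp_rot: [180.0, 0.0, 166.1]
force: [-0.0, 0.6, -4.2]
width: 0.0138
finger_force: 35.0
```

Held: −4 N is about the tray's weight. I'll continue up smoothly.

```bash
python3 -m pendant '[[0.05,[0,0,4],0],[0.05,[0,0,11],0],[0.05,[0,0,20],0],[0.05,[0,0,30],0],[0.05,[0,0,40],0],[0.05,[0,0,50],0],[0.05,[0,0,60],0],[0.05,[0,0,68],0],[0.05,[0,0,74],0],[0.05,[0,0,77],0]]';  python3 -m pendant '[[0.05,[0,0,4],0],[0.05,[0,0,10],0],[0.05,[0,0,17],0],[0.05,[0,0,23],0],[0.05,[0,0,28],0],[0.05,[0,0,31],0],[0.05,[0,0,32],0],[0.05,[0,0,32],0],[0.05,[0,0,32],0],[0.05,[0,0,32],0]]'
python3 - <<'E'
from h import *
o=get_obs();print(o['moment'],o['force'],o['tcp_pos'])
im,c=cam('wrist'); a=np.radians(-13.9); ex=np.array([np.cos(a),np.sin(a),0])
for k in ('clip0','tray'):
  for r in look_for(k,'wrist')[:4]: print(k,r['confidence'],np.round(np.array(r['position'])*[512,384]))
im,c=cam('scene')
for k in ('clip0','tray','tray_handle'):
  for r in look_for(k,'scene')[:4]:
    uv=np.array(r['position'])*[512,384]; print(k,round(r['confidence'],2),uv.round(1),atz(c,uv,.03+.139+.015).round(3))
im,c=cam('top')
for r in look_for('clip0','top')[:4]:
    uv=np.array(r['position'])*[512,384]; print('top',round(r['confidence'],2),uv.round(1),atz(c,uv,.03+.139+.015).round(3))
E
```

```text
time: 29.5
tcp_pos: [0.6355, 0.2361, 0.1739]
tcp_rot: [180.0, 0.0, 166.1]
force: [-0.0, 0.1, -3.2]
width: 0.0136
finger_force: 35.0
time: 30.75
tcp_pos: [0.6353, 0.236, 0.2053]
tcp_rot: [-180.0, -0.0, 166.1]
force: [-0.3, 0.8, -2.9]
width: 0.0134
finger_force: 35.0
[ 0.05192128 -0.11896459  0.04863751] [-0.33893486  0.82256633 -2.86101473] [0.63528395 0.2359981  0.20526409]
clip0 0.66 [305. 130.]
tray 0.58 [249. 165.]
clip0 0.4 [312.2 226.9] [0.659 0.201 0.184]
tray 0.96 [321.4 229.7] [0.659 0.223 0.184]
tray_handle 0.69 [323.  230.3] [0.659 0.227 0.184]
```

```bash
python3 - <<'E'
from h import *
im,c=avg('wrist',4); g=im.mean(2).astype(np.float32)
a=np.radians(-13.9); ex=np.array([np.cos(a),np.sin(a),0]); ey=np.array([-ex[1],ex[0],0])
H=np.array([.6355,.236,.106+.139]); T=H-[0,0,.076]
def prof(o,d,r,n):
    p=proj(c,[o+s*.001*d for s in r]).astype(np.float32); v=cv2.remap(g,p[:,0:1].copy(),p[:,1:2].copy(),1)[:,0]; print(n,p[0].round(0),p[-1].round(0),[f'{int(s)}:{int(x)}' for s,x in zip(r,v)])
prof(H-.02*ex,ey,range(-12,13),'handle across')
prof(H,ex,range(-40,-20),'handle near end')
for y in (-.03,.03): prof(T+[0,0,.014]+y*ey,ex,range(-84,-62),f'near rim y={y}')
for s in(-1,1): prof(T+[0,0,.014]-.055*ex,s*ey,range(40,58),f'side rim {s}')
# brass pixels
hsv=cv2.cvtColor(im,cv2.COLOR_BGR2HSV); m=cv2.inRange(hsv,(12,110,50),(30,255,255)); n,_,st,ce=cv2.connectedComponentsWithStats(m)
print([(st[i,4],ce[i].round()) for i in range(1,n) if st[i,4]>40])
im,c=avg('scene',3); hsv=cv2.cvtColor(im,cv2.COLOR_BGR2HSV); m=cv2.inRange(hsv,(12,140,50),(30,255,255)); n,_,st,ce=cv2.connectedComponentsWithStats(m)
print([(st[i,4],ce[i].round()) for i in range(1,n) if st[i,4]>8 and 270<ce[i][0]<370 and 180<ce[i][1]<290])
for k,X in {'tray corners':[T+x*ex+y*ey+[0,0,.014] for x in(-.075,.075) for y in (-.05,.05)]}.items(): print(k,proj(c,X).round(0).tolist())
for w in [(.592,.274),(.691,.2485),(.663,.203)]: print(proj(c,[[*w,.18]]).round(0))
E
```

```text
handle across [224. 234.] [286. 234.] ['-12:17', '-11:17', '-10:18', '-9:20', '-8:17', '-7:21', '-6:88', '-5:94', '-4:97', '-3:98', '-2:97', '-1:96', '0:95', '1:96', '2:98', '3:99', '4:96', '5:97', '6:91', '7:42', '8:19', '9:19', '10:17', '11:17', '12:17']
handle near end [255. 184.] [255. 232.] ['-40:61', '-39:62', '-38:61', '-37:60', '-36:60', '-35:60', '-34:59', '-33:60', '-32:59', '-31:58', '-30:80', '-29:94', '-28:101', '-27:99', '-26:99', '-25:100', '-24:98', '-23:98', '-22:98', '-21:98']
near rim y=-0.03 [196.  69.] [198. 111.] ['-84:156', '-83:140', '-82:78', '-81:85', '-80:87', '-79:86', '-78:86', '-77:86', '-76:58', '-75:76', '-74:105', '-73:104', '-72:104', '-71:105', '-70:106', '-69:106', '-68:106', '-67:106', '-66:107', '-65:105', '-64:105', '-63:106']
near rim y=0.03 [314.  69.] [312. 111.] ['-84:150', '-83:152', '-82:90', '-81:80', '-80:80', '-79:80', '-78:80', '-77:81', '-76:72', '-75:119', '-74:181', '-73:179', '-72:139', '-71:167', '-70:181', '-69:181', '-68:181', '-67:186', '-66:156', '-65:133', '-64:131', '-63:74']
side rim -1 [180. 126.] [148. 126.] ['40:104', '4
[... 665 characters left out ...]
500., 217.])), (np.int32(89), array([159., 226.])), (np.int32(1474), array([468., 241.])), (np.int32(267), array([ 74., 247.])), (np.int32(341), array([209., 274.])), (np.int32(338), array([301., 274.])), (np.int32(169), array([463., 296.])), (np.int32(366), array([485., 320.])), (np.int32(5791), array([261., 327.])), (np.int32(172), array([ 13., 331.])), (np.int32(59), array([496., 335.]))]
[(np.int32(16), array([324., 197.])), (np.int32(15), array([356., 196.])), (np.int32(14), array([351., 213.])), (np.int32(52), array([312., 229.])), (np.int32(56), array([328., 245.]))]
tray corners [[325.0, 194.0], [361.0, 212.0], [295.0, 236.0], [333.0, 257.0]]
[[348. 215.]]
[[328. 245.]]
[[313. 229.]]
```

The tray sits where a level, rigid lift of 139 mm puts it (rims within 1 mm), and all three clips are in their places in it.

```bash
python3 -c "
from bench import *
print(close_job())"
```

```text
the job is handed in; nothing more can be done
None
```

I handed the job in: the sled is set with the ring mark under the punch tip, to about 1 mm by my measurement, and the tray with its three clips is held still and level about 139 mm above its nest. I viewed 11 pictures, one over the limit of 10.

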